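# Hold the bench kiln open with its lifting rod

### The job

The lid of the small bench kiln has no stay and falls shut by itself. Pick up its lifting rod, pass the steel end through the eye on top of the lid, and with the rod alone raise the lid smoothly, without flinging or dropping it, to 45 degrees, so that the ring in the chamber can be inspected under cover of the lid. Hold it there and finish still holding the rod with the lid at that angle; leave the other things on the bench where they are.

Things in the scene. Friction and masses are not known exactly. Their poses are not given: they have to be found in the camera images.
- kiln: small top-loading bench kiln, a grey box 190 (its x) x 170 (its y) mm, fixed to the bench; origin at the middle of its underside, x from the front (control plate with dial, facing the robot) to the rear (hinge), y to its left along the hinge, z up. The closed lid's top is 131 mm above the bench and overhangs the case by 3 mm. A white dish with a ring stands in the chamber.
- kiln_lid (a joint): angle of the kiln's lid in rad: 0 closed, growing as its front edge rises; 0.785 is 45 degrees, limit 1.75. The lid (0.3 kg) turns about its rear edge and falls shut from any angle below about 1.3; holding it up at the eye takes 1 to 3 N.
- lid_hinge (a point): middle of the lid's hinge axis, at the kiln's rear, 108 mm above the bench; the hinge axis runs along the kiln's y
- lid_eye (a point): centre of the steel eye upright on the lid near the middle of its front edge: a ring of 5 mm bar, 16 mm inside, 26 mm outside, its hole along the kiln's y (parallel to the hinge), open to left and right. It moves with the lid (y along the hole, z out of the lid's top). With the lid closed it is 158 mm above the bench, 178 mm in front of the hinge axis and 50 mm above it.
- lifting_rod: lifting rod, 189 mm long, lying on the bench: square wooden handle 18 x 18 x 80 mm with brass ends, then a round steel rod 8 mm thick with a tapered tip. Origin on the rod's axis at the middle of the handle (9 mm above the bench as it lies); x along the rod towards the tip. The handle ends 40 mm and its brass ferrule (16 mm thick) 50 mm ahead of the origin. About 0.09 kg.
- rod_tip (a point): very end of the steel rod, 146 mm from the rod's origin along its x; the last 6 mm taper to a blunt point
- steel_block: bystander: ground steel bench block, 40 x 62 x 24 mm, origin under its centre; leave it where it is
- blue_pliers: bystander: pliers with blue handles, 155 x 60 x 11 mm, lying flat, origin under the centre; leave them where they are

How it is judged:
By the outcome, as a careful person would: the job done as asked, in the order asked, and still so for the second after the job is handed in, while the arm keeps its last pose, push and grip.
It also fails if it takes over 48 s, if anything falls off the work surface, if the arm or the gripper's body presses on something with over 40 N, if the wrist force passes 120 N, or if a joint passes its speed limit or range.

### The arm

A 6-joint arm with a two-finger parallel gripper is mounted at the origin on the work surface; the furniture and walls round the work are solid. World frame = base frame: x ahead of the robot, y to its left, z up, the work surface at z = 0. Lengths are in m, angles in rad, forces in N, time in s.
With the tool pointing down it reaches from about 0.35 to 0.85 m from the base axis. Payload 8.1 kg.
Tool frame: the origin (TCP) lies on the centre line of the jaws, within the pads' length; the fingertips stand 14 mm ahead of it and the grasp point (between the pads) lies 5 mm behind it; z points along the fingers, y is the line along which they close (so a half turn about z gives the same grasp; the last joint's range is limited). The gripper opens to 85 mm and grips with 20 to 120 N. Pads are 22 mm wide; open, the fingers measure 114 mm over their backs; the gripper's body (76 mm by 85 mm) begins 54 mm behind the grasp point. The pads swing forward as they close: fully open they stand 13 mm farther back than shut.
Start: joints at [1.047, 0.13, 1.488, -0, 1.523, -0.085], TCP at [0.255, 0.543, 0.245] pointing down, gripper open.
Joint ranges: [-2.96, 2.96], [-0.89, 2.26], [0.02, 2.5], [-1.34, 4.48], [0, 2.73], [-2.66, 2.66]. Speed limits (rad/s): [2.39, 2.39, 2.79, 3.14, 3.14, 3.14].

### API

Orientations are given as [roll, pitch, yaw] about the fixed x, y, z axes, in that order (R = Rz(yaw) Ry(pitch) Rx(roll)).
In Python, from rig import robot gives the robot as it stands.
- The arm moves only by the tool shift_gripper, called after "Request:" in YAML: its name, and indented under it one key for each argument. Schema: {"type":"object","properties":{"plan":{"type":"string"},"only":{"type":"string"},"quiet":{"type":"boolean"},"lines":{"type":"string"}},"required":["plan"],"additionalProperties":false}. plan is a string of 1 to 8 rows, one to a line, with the numbers parted by commas; each row has 5 numbers: dx, dy, dz in m, then a turn about the tool's z in rad, then the opening from 0.0 (shut) to 1.0 (fully open); each row is the pose to reach, as a shift and turn from the pose commanded when the call began, along the tool's axes at that moment; what a row does not reach only later rows make up. A row lasts 1/12 s, in which the tool goes at most 0.0417 m and 0.125 rad, less where a joint would pass 70% of its speed; a pose out of reach is approached as far as the arm can. The fingers move at their own pace and stop on an object; the grip force is fixed at half the most. Time passes only in rows, so rows that do not move let the fingers close. The tool returns the time, the measured TCP pose, the force, the opening and the grip force at its end. only (a regular expression) keeps the lines of the reply that match it, lines (a string "A,B") keeps lines A to B, and quiet returns only ok. Input that does not fit is refused with a message, and nothing moves.
- robot.observe(): the state, without advancing time (a new reading comes with each control period).
- robot.get_image(name): name is "scene" or "side" or "wrist"; returns a dict with "pixels" (400x640x3 uint8, blue, green, red), "fx", "fy", "cx", "cy" (pixels), "distortion" ([k1, k2, p1, p2, k3] as OpenCV has them; the pictures are not rectified), "pose" (4x4, takes a point from camera to world coordinates); the wrist camera has in their place "hand_eye" (4x4, takes a point from camera to tool coordinates, whose origin is the TCP and whose axes are the flange's). Camera axes: x right, y down, z forward; pixel columns grow to the right and rows downward; lengths in m; the calibration is good to about 2 mm. A picture is of the moment at which its call begins: read the wrist's pose just before it. There is no depth.
- robot.hand_in(): hands the job in; it is judged then, once.
The state is a dict: "time_s": time; "qpos": joint angles; "dq": joint speeds; "joint_efforts": joint torques, N m; "ee_pos": TCP position; "tool_rot": TCP orientation; "wrist_force": force on the tool from outside, world axes, zero at the start; "moment": the same for the moment, N m; "gripper_width": opening from 0.0 (shut) to 1.0 (fully open); "grip_force": force on a finger pad.
Only numpy, scipy, OpenCV 4.12 (cv2) and the standard library are available. Lean on these libraries where they do the work, as an engineer would, in place of code of your own. Each camera call takes 0.05 s, during which the arm holds its last target. There are 200 camera calls.

## Working session

There is one attempt and no reset: what is moved stays moved. The work goes in short steps, Python scripts to look and compute and a tool call to move; the robot and the scene stay as the last step left them, time stands still between calls to the robot, and variables do not carry over. Pictures are saved under pics/ and viewed, at most 10 in all, crops included, and the job is handed in when it is done.

```bash
ls; mkdir -p pics; python3 - <<'E'
from rig import robot
import cv2,numpy as np
s=robot.observe();print(s)
for n in("scene","side"):
    im=robot.get_image(n);cv2.imwrite(f"pics/{n}0.png",im["pixels"])
    np.savez(f"pics/{n}0.npz",**{k:np.array(v) for k,v in im.items()})
    print(n,im["fx"],im["cx"],im["cy"],im["distortion"],im["pose"])
E
```

```text
pics
rig.py
{'time_s': 0.0, 'qpos': array([ 1.04662063e+00,  1.31168444e-01,  1.48929617e+00,  4.72357078e-06,
        1.52296733e+00, -8.53870795e-02]), 'dq': array([ 0.00012918, -0.0019155 ,  0.00168976,  0.00069551,  0.00130633,
       -0.00036907]), 'joint_efforts': array([-1.07483993e-03, -5.69400108e+01, -5.00553703e+01, -2.17443526e-04,
        1.50640908e-02,  5.03175272e-05]), 'ee_pos': array([0.254616  , 0.54272197, 0.24423077]), 'tool_rot': array([-3.13976047e+00, -1.61561322e-04,  2.70280366e+00]), 'wrist_force': array([0.27540993, 0.13412599, 0.26078536]), 'moment': array([ 0.02698501, -0.00233826, -0.00525845]), 'grip_force': 0.0, 'gripper_width': 0.9977981648153663}
scene 398.3707783410726 318.10689804401255 196.82953127634207 [0.00942709 0.         0.         0.         0.        ] [[-0.94536015 -0.24474441  0.21539351  0.27967421]
 [-0.32601998  0.71425605 -0.61931355  0.58861898]
 [-0.00227259 -0.65569693 -0.75502077  0.9527821 ]
 [ 0.          0.          0.          1.        ]]
side 375.2439418200446 319.43201211638996 197.1820967580733 [0.02139422 0.         0.         0.         0.        ] [[ 0.43016531 -0.43569552  0.79064988 -0.22458952]
 [-0.90252117 -0.22728316  0.36578396 -0.42332062]
 [ 0.02033097 -0.87092582 -0.49099376  0.59449197]
 [ 0.          0.          0.          1.        ]]
```

View pics/scene0.png

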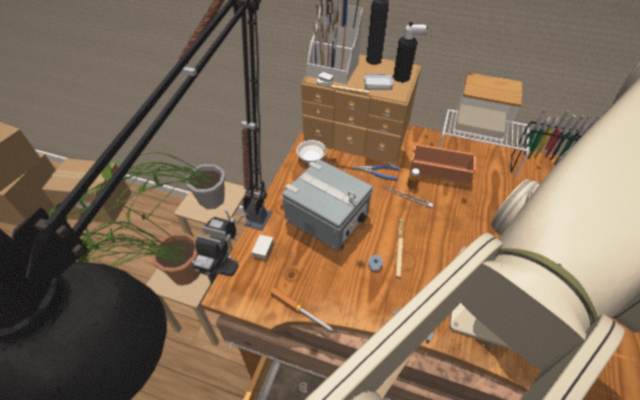

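View pics/side0.png

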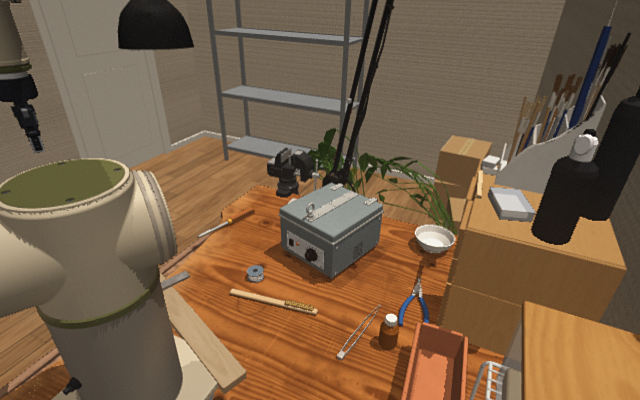

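Scene view: the kiln is at about (327,203), its eye near (350,197), and the rod has its orange handle at (285,297) and tip at (331,329). Side view: eye at about (310,210), rod from (250,212) to (199,236). Next I'll enlarge both areas.

```bash
cat > h.py <<'E'
import numpy as np,cv2
def load(n): return dict(np.load(f"pics/{n}.npz"))
def K(c): return np.array([[c["fx"],0,c["cx"]],[0,c["fy"],c["cy"]],[0,0,1]],float)
def ray(c,uv,pose=None):
    P=c["pose"] if pose is None else pose
    p=cv2.undistortPoints(np.array([[uv]],float),K(c),c["distortion"].astype(float)).ravel()
    d=P[:3,:3]@np.array([*p,1]);return P[:3,3],d/np.linalg.norm(d)
def plane(c,uv,z,pose=None):
    o,d=ray(c,uv,pose);return o+d*(z-o[2])/d[2]
def tri(rs):
    A=np.zeros((3,3));b=np.zeros(3)
    for o,d in rs:
        M=np.eye(3)-np.outer(d,d);A+=M;b+=M@o
    return np.linalg.solve(A,b)
def proj(c,X,pose=None):
    P=np.linalg.inv(c["pose"] if pose is None else pose)
    return cv2.projectPoints(np.atleast_2d(X).astype(float),cv2.Rodrigues(P[:3,:3])[0],P[:3,3],K(c),c["distortion"].astype(float))[0].reshape(-1,2)
E
python3 - <<'E'
import cv2,numpy as np
a=cv2.imread("pics/scene0.png");b=cv2.imread("pics/side0.png")
def cr(i,x,y,w,h,s):return cv2.resize(i[y:y+h,x:x+w],None,fx=s,fy=s,interpolation=cv2.INTER_CUBIC)
top=np.hstack([cr(a,275,155,100,75,4),cr(b,270,175,120,100,4)[:300,:400]])
bot=np.hstack([cr(a,255,275,100,75,4),cr(b,180,190,100,75,4)])
cv2.imwrite("pics/crop0.png",np.vstack([top,bot]))
E
```

```text
(no output)
```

View pics/crop0.png

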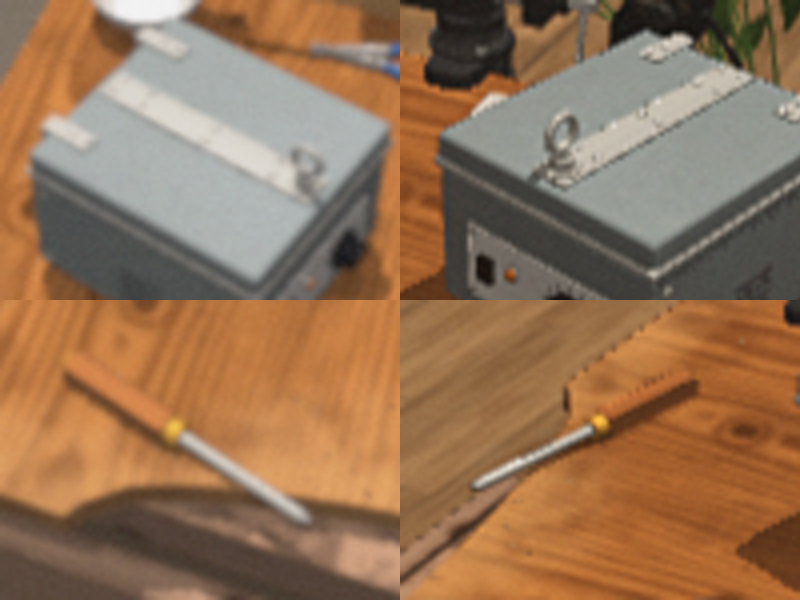

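Crop: scene eye at about (352,195), tip (332,330), ferrule (298.5,307.5). Side eye at about (310.5,208), tip (199,237), ferrule (230,221). The tip sticks out past the bench edge. Triangulating these points.

```bash
python3 - <<'E'
from h import *
a=load("scene0");b=load("side0")
np.set_printoptions(precision=4,suppress=True)
P=dict(eye=((352,195),(310.5,208),.158),FL=((339.5,225.8),(279.5,212),.131),FR=((372.5,188.8),(333.8,236.3),.131),RL=((283.3,193.8),(332.5,182.5),.131),
tip=((332,330),(198.8,236.8),.009),fer=((298.5,307.5),(230,221.3),.009),end=((272,289.3),(253.8,210),.009))
for k,(u,v,z) in P.items(): print(k,plane(a,u,z),plane(b,v,z),tri([ray(a,u),ray(b,v)]))
E
```

```text
eye [ 0.4235 -0.0985  0.158 ] [ 0.4242 -0.1016  0.158 ] [ 0.4245 -0.1006  0.1568]
FL [ 0.43   -0.0101  0.131 ] [ 0.4147 -0.0255  0.131 ] [ 0.4309 -0.0166  0.1205]
FR [ 0.3807 -0.1624  0.131 ] [ 0.3831 -0.178   0.131 ] [ 0.385  -0.1734  0.1245]
RL [ 0.6083 -0.0649  0.131 ] [ 0.6112 -0.0746  0.131 ] [ 0.6127 -0.0715  0.127 ]
tip [0.3773 0.2087 0.009 ] [0.3784 0.2039 0.009 ] [0.3789 0.2067 0.0067]
fer [0.475  0.1807 0.009 ] [0.4761 0.1773 0.009 ] [0.4764 0.1791 0.0074]
end [0.5585 0.1558 0.009 ] [0.5578 0.1527 0.009 ] [0.5596 0.1545 0.0072]
```

```bash
cat >> h.py <<'E'
from scipy.spatial.transform import Rotation as Rn
def tool(s): return s["ee_pos"],Rn.from_euler("xyz",s["tool_rot"]).as_matrix()
def shift(s,tgt,yaw=None):
    p,R=tool(s);d=R.T@(np.array(tgt)-p)
    t=None if yaw is None else -((yaw-s["tool_rot"][2]+np.pi)%(2*np.pi)-np.pi)
    return d,t
E
python3 - <<'E'
from h import *
from rig import robot
np.set_printoptions(precision=4,suppress=True)
a=load("scene0");b=load("side0")
print("lamp",tri([ray(a,(90,310)),ray(b,(155,30))]))
s=robot.observe()
tip=np.array([.3789,.2055]);end=np.array([.559,.1538]);d=(tip-end)/np.linalg.norm(tip-end)
o=tip-.146*d;g=o+.015*d;th=np.arctan2(d[1],d[0]);print(d,o,g,th)
print(shift(s,[*g,.12],th-np.pi), shift(s,[.40,.35,.2]))
E
```

```text
lamp [0.6183 0.4766 0.4778]
[-0.9612  0.2759] [0.5192 0.1652] [0.5048 0.1694] 2.8620467522858046
(array([-0.3851, -0.2315,  0.1246]), np.float64(2.982365809369363)) (array([-0.2135, -0.1126,  0.0445]), None)
```

Request:
shift_gripper:
  plan: "-0.02,-0.012,0.006,0.12,1\n-0.055,-0.033,0.018,0.245,1\n-0.09,-0.054,0.03,0.37,1\n-0.125,-0.075,0.041,0.495,1\n-0.16,-0.096,0.052,0.62,1\n-0.195,-0.117,0.063,0.745,1\n-0.23,-0.138,0.074,0.87,1\n-0.265,-0.16,0.085,0.995,1"

```text
time_s: 0.77
ee_pos: [0.4245, 0.2882, 0.1609]
tool_rot: [-3.141, 0.0, 1.702]
wrist_force: [0.4, 1.0, -0.3]
gripper_width: 1.001
grip_force: 0.0
```

```bash
python3 - <<'E'
from h import *
from rig import robot
print(shift(robot.observe(),[.5048,.1694,.12],2.862-np.pi))
E
```

```text
(array([-0.12826851,  0.06410025,  0.04087686]), np.float64(1.981471718176511))
```

Request:
shift_gripper:
  plan: "-0.03,0.015,0.01,0.125,1\n-0.06,0.03,0.02,0.25,1\n-0.09,0.045,0.03,0.375,1\n-0.12,0.06,0.04,0.5,1\n-0.12,0.06,0.04,0.625,1\n-0.12,0.06,0.04,0.75,1\n-0.12,0.06,0.04,0.875,1\n-0.12,0.06,0.04,1,1"

```text
time_s: 1.43
ee_pos: [0.4996, 0.1788, 0.1209]
tool_rot: [-3.141, 0.001, 0.701]
wrist_force: [0.3, 0.1, 0.3]
gripper_width: 0.999
grip_force: 0.0
```

Request:
shift_gripper:
  plan: "0,0,0,0.125,1\n0,0,0,0.25,1\n0,0,0,0.375,1\n0,0,0,0.5,1\n0,0,0,0.625,1\n0,0,0,0.75,1\n0,0,0,0.875,1\n0,0,0,0.98,1"

```text
time_s: 2.1
ee_pos: [0.4995, 0.1792, 0.1212]
tool_rot: [3.141, 0.001, -0.279]
wrist_force: [-0.1, 0.2, -0.4]
gripper_width: 1.0
grip_force: 0.0
```

Request:
shift_gripper:
  plan: "0,0,0,0,1\n0,0,0,0,1"

```text
time_s: 2.27
ee_pos: [0.4996, 0.1793, 0.1213]
tool_rot: [3.141, 0.001, -0.269]
wrist_force: [0.1, 0.0, 0.5]
gripper_width: 0.997
grip_force: 0.0
```

```bash
python3 - <<'E'
from h import *
from rig import robot
s=robot.observe();print(shift(s,[.5048,.1694,.12],2.862-np.pi))
im=robot.get_image("wrist");cv2.imwrite("pics/w1.png",im["pixels"])
d={k:np.array(v) for k,v in im.items()}
p,R=tool(s);T=np.eye(4);T[:3,:3]=R;T[:3,3]=p;d["pose"]=T@d["hand_eye"]
np.savez("pics/w1.npz",**d)
E
```

```text
(array([0.0076642 , 0.0081125 , 0.00126727]), np.float64(0.010733139681241344))
```

View pics/w1.png

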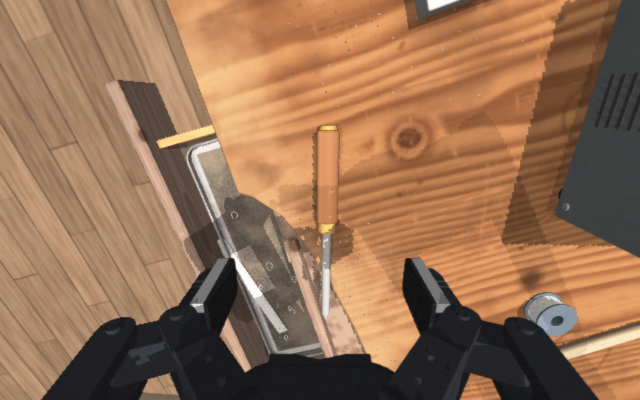

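Wrist view: handle end at (328,127), ferrule at (327,229), tip at (325,316), with nothing in the fingers' way. Casting rays to the rod's height.

```bash
python3 - <<'E'
from h import *
from rig import robot
np.set_printoptions(precision=4,suppress=True)
w=load("w1")
e=plane(w,(328,127.5),.018)[:2];t=plane(w,(325,316),.009)[:2];f=plane(w,(326.8,226),.017)[:2]
print(e,f,t,np.linalg.norm(t-e))
d=(t-e)/np.linalg.norm(t-e);o=t-.146*d;g=o+.015*d;th=np.arctan2(d[1],d[0]);print(o,g,th)
s=robot.observe();print(shift(s,[*g,.016],th-np.pi))
E
```

```text
[0.5584 0.1581] [0.4785 0.1804] [0.38   0.2085] 0.18536837351787697
[0.5206 0.1688] [0.5061 0.1729] 2.866410219131421
(array([0.008 , 0.0044, 0.1054]), np.float64(0.006873992950795493))
```

Request:
shift_gripper:
  plan: "0.004,0.003,0.02,0.004,1\n0.008,0.005,0.045,0.007,1\n0.008,0.005,0.07,0.007,1\n0.008,0.005,0.09,0.007,1\n0.008,0.005,0.1,0.007,1\n0.008,0.005,0.104,0.007,1\n0.008,0.005,0.1045,0.007,1\n0.008,0.005,0.1045,0.007,0.5"

```text
time_s: 2.98
ee_pos: [0.5069, 0.1726, 0.0181]
tool_rot: [-3.141, -0.001, -0.278]
wrist_force: [0.6, 0.1, -0.5]
gripper_width: 0.883
grip_force: 0.0
```

Request:
shift_gripper:
  plan: "0,0,0,0,0\n0,0,0,0,0\n0,0,0,0,0\n0,0,0,0,0\n0,0,0,0,0\n0,0,0,0,0\n0,0,0,0,0\n0,0,0,0,0"

```text
time_s: 3.65
ee_pos: [0.5069, 0.1726, 0.018]
tool_rot: [-3.141, -0.001, -0.279]
wrist_force: [-1.6, -0.2, 5.4]
gripper_width: 0.19
grip_force: 59.5
```

Request:
shift_gripper:
  plan: "0,0,-0.005,0,0\n0,0,-0.02,0,0\n0,0,-0.045,0,0\n0,0,-0.07,-0.05,0\n0,0,-0.095,-0.15,0\n0,0,-0.12,-0.27,0\n0,0,-0.14,-0.39,0\n0,0,-0.149,-0.51,0"

```text
time_s: 4.32
ee_pos: [0.5075, 0.1727, 0.1698]
tool_rot: [3.142, -0.004, 0.237]
wrist_force: [0.4, -0.1, -0.3]
gripper_width: 0.191
grip_force: 58.6
```

Request:
shift_gripper:
  plan: "0,0,0,-0.12,0\n0,0,0,-0.24,0\n0,0,0,-0.36,0\n0,0,0,-0.48,0\n0,0,0,-0.6,0\n0,0,0,-0.72,0\n0,0,0,-0.84,0\n0,0,0,-0.96,0"

```text
time_s: 4.98
ee_pos: [0.5058, 0.1723, 0.166]
tool_rot: [-3.141, 0.0, 1.197]
wrist_force: [-0.5, -0.1, -1.6]
gripper_width: 0.193
grip_force: 58.6
```

Request:
shift_gripper:
  plan: "0,0,0,-0.05,0\n0,0,0,-0.077,0\n0,0,0,-0.077,0\n0,0,0,-0.077,0\n0,0,0,-0.077,0"

```text
time_s: 5.4
ee_pos: [0.5061, 0.1724, 0.1661]
tool_rot: [-3.141, 0.0, 1.267]
wrist_force: [0.1, -0.4, 0.2]
gripper_width: 0.19
grip_force: 58.6
```

```bash
python3 - <<'E'
import cv2,numpy as np
from rig import robot
from h import *
s=robot.observe()
ims=[]
for n in("scene","side","wrist"):
    im=robot.get_image(n);d={k:np.array(v) for k,v in im.items()}
    if n=="wrist":
        p,R=tool(s);T=np.eye(4);T[:3,:3]=R;T[:3,3]=p;d["pose"]=T@d["hand_eye"]
    np.savez(f"pics/{n}2.npz",**d);ims.append(im["pixels"])
def cr(i,x,y,w,h,s):return cv2.resize(i[y:y+h,x:x+w],None,fx=s,fy=s,interpolation=cv2.INTER_CUBIC)
W=cv2.resize(ims[2],(400,250));W=np.vstack([W,np.zeros((50,400,3),np.uint8)])
c=np.vstack([np.hstack([cr(ims[0],280,160,100,75,4),cr(ims[1],260,165,100,75,4)]),np.hstack([W,cv2.resize(ims[0],(400,300))])])
cv2.imwrite("pics/c2.png",c)
E
```

```text
(no output)
```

View pics/c2.png

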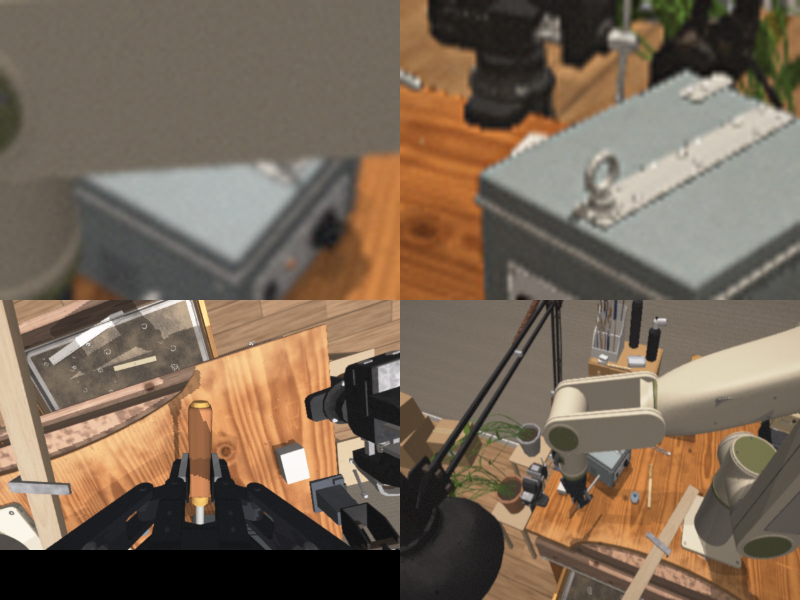

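The arm hides the eye from the scene camera. In the side view it's clear at crop (601,170), which is pixel (310,207), and the rod is held straight. I'll measure the eye with the wrist camera, so I need poses that see it.

```bash
python3 - <<'E'
from h import *
np.set_printoptions(precision=3,suppress=True)
w=load("wrist2");print(w["hand_eye"],w["fx"],w["distortion"])
eye=np.array([.4245,-.1006,.158])
for yaw in(-.28,0,.3,.7,1.27):
  for x in(.36,.42,.46,.5):
    for y in (-.02,.03,.08,.12,.17):
      T=np.eye(4);T[:3,:3]=Rn.from_euler("xyz",[np.pi,0,yaw]).as_matrix();T[:3,3]=[x,y,.24]
      P=T@w["hand_eye"];c=np.linalg.inv(P)@[*eye,1];u=proj(w,eye,P)[0]
      if c[2]>0 and 40<u[0]<600 and 40<u[1]<230: print(yaw,x,y,u,c[2],1.571+np.arctan2(y,x)-yaw)
E
```

```text
[[-0.001 -0.945 -0.327  0.086]
 [ 1.    -0.001 -0.001 -0.001]
 [ 0.    -0.327  0.945 -0.127]
 [ 0.     0.     0.     1.   ]] 292.98853775682954 [0.001 0.    0.    0.    0.   ]
-0.28 0.36 -0.02 [408.7   100.882] 0.1981268787802518 1.7955014947542831
-0.28 0.36 0.03 [483.566  78.714] 0.19357251350758886 1.9341412318884412
-0.28 0.36 0.08 [562.113  55.447] 0.18901814823492574 2.069668945873942
-0.28 0.42 -0.02 [423.405 183.014] 0.2169894418233549 1.8034168967230166
-0.28 0.42 0.03 [491.933 164.597] 0.21243507655069183 1.9223074647852902
-0.28 0.42 0.08 [563.521 145.359] 0.20788071127802876 2.039221505304771
-0.28 0.46 0.03 [496.743 213.845] 0.22501011857942732 1.9161251633343859
-0.28 0.46 0.08 [564.344 196.738] 0.22045575330676426 2.023190814522939
0 0.36 -0.02 [435.942 130.715] 0.20458135428299584 1.515501494754283
0 0.36 0.03 [507.636 130.636] 0.20454833663911454 1.6541412318884412
0 0.36 0.08 [579.415 130.549] 0.20451531899523312 1.7896689458739419
0 0.42 -0.02 [425.81  210.827] 0.2242196725585195 1.5234168967230166
0 0.42 0.03 [491.211 210.783] 0.22418665491463818 1.6423074647852902
0 0.42 0.08 [556.678 210.74 ] 0.22415363727075677 1.7592215053047706
0.3 0.36 -0.02 [452.453 168.169] 0.2133101061111175 1.215501494754283
0.3 0.36 0.03 [513.759 187.566] 0.21811482971385254 1.3541412318884412
0.3 0.36 0.08 [572.466 206.134] 0.22291955331658764 1.4896689458739418
0.7 0.36 -0.02 [453.978 219.359] 0.22652587601292884 0.8155014947542831
```

```bash
python3 - <<'E'
from h import *
from rig import robot
print(shift(robot.observe(),[.40,.06,.25],0))
E
```

```text
(array([-0.13897546, -0.06775903, -0.08383548]), np.float64(1.2672305348727941))
```

Request:
shift_gripper:
  plan: "-0.002,-0.001,-0.02,0.12,0\n-0.02,-0.01,-0.045,0.24,0\n-0.04,-0.02,-0.07,0.36,0\n-0.065,-0.03,-0.084,0.48,0\n-0.09,-0.042,-0.084,0.6,0\n-0.115,-0.055,-0.084,0.72,0\n-0.132,-0.064,-0.084,0.84,0\n-0.139,-0.068,-0.084,0.96,0"

```text
time_s: 6.22
ee_pos: [0.3985, 0.0586, 0.2504]
tool_rot: [3.141, -0.0, 0.3]
wrist_force: [-0.6, -0.3, -0.4]
gripper_width: 0.193
grip_force: 58.7
```

Request:
shift_gripper:
  plan: "0,0,0,0.12,0\n0,0,0,0.24,0\n0,0,0,0.307,0\n0,0,0,0.307,0\n0,0,0,0.307,0\n0,0,0,0.307,0"

```text
time_s: 6.72
ee_pos: [0.3999, 0.06, 0.2502]
tool_rot: [3.142, -0.0, 0.003]
wrist_force: [0.1, -0.7, -0.4]
gripper_width: 0.191
grip_force: 58.7
```

```bash
cat > wcap.py <<'E'
import sys
from h import *
from rig import robot
s=robot.observe();im=robot.get_image("wrist");d={k:np.array(v) for k,v in im.items()}
p,R=tool(s);T=np.eye(4);T[:3,:3]=R;T[:3,3]=p;d["pose"]=T@d["hand_eye"]
np.savez(f"pics/{sys.argv[1]}.npz",**d);print(p,s["tool_rot"])
E
python3 wcap.py wA
```

```text
[0.39985183 0.06003428 0.25018205] [ 3.14158028e+00 -3.56478317e-05  3.31774637e-03]
```

Request:
shift_gripper:
  plan: "0,0.01,0,0,0\n0,0.03,0,0,0\n0,0.055,0,0,0\n0,0.07,0,0,0\n0,0.08,0,0,0\n0,0.08,0,0,0\n0,0.08,0,0,0\n0,0.08,0,0,0"

```text
time_s: 7.43
ee_pos: [0.3999, -0.0196, 0.2502]
tool_rot: [-3.141, -0.0, 0.001]
wrist_force: [0.4, 1.0, -1.3]
gripper_width: 0.194
grip_force: 58.8
```

```bash
python3 wcap.py wB
python3 - <<'E'
from h import *
a=load("wA")["pixels"];b=load("wB")["pixels"]
cv2.imwrite("pics/c3.png",np.vstack([cv2.resize(i[:300,320:],None,fx=1.25,fy=1) if 0 else i[:300,:] for i in(a,b)]))
E
```

```text
[ 0.39992528 -0.0196414   0.25016251] [-3.14119334e+00 -7.50244632e-06  9.59385534e-04]
```

View pics/c3.png

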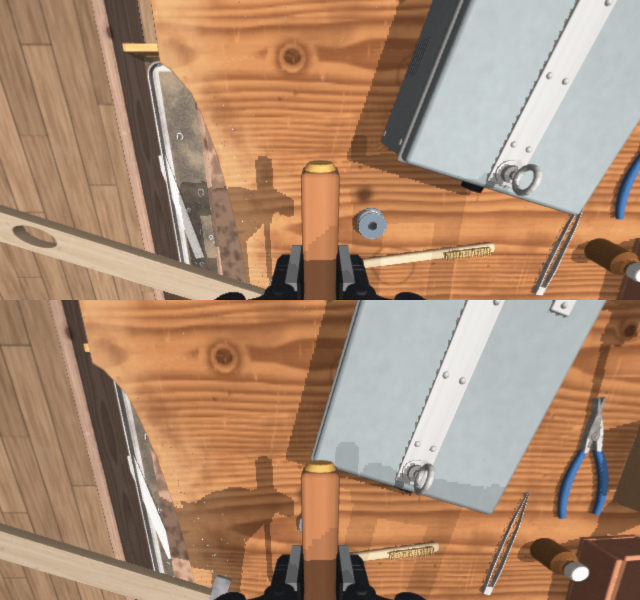

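Wrist views: the eye ring is at about (525,178) in A and (424,178) in B, and the lid and strip are clear. Zooming on the eye for its exact centre.

```bash
python3 - <<'E'
from h import *
a=load("wA")["pixels"];b=load("wB")["pixels"]
f=lambda i,x,y:cv2.resize(i[y:y+50,x:x+50],None,fx=8,fy=8,interpolation=cv2.INTER_CUBIC)
cv2.imwrite("pics/c4.png",np.hstack([f(a,495,150),f(b,395,150)]))
E
```

```text
(no output)
```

View pics/c4.png

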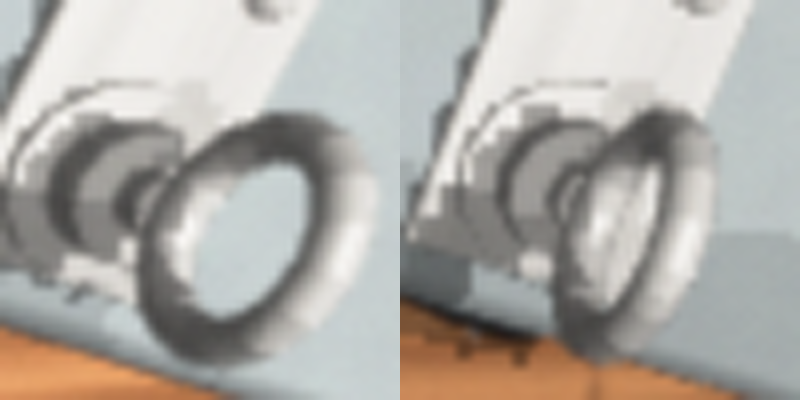

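```bash
python3 - <<'E'
from h import *
np.set_printoptions(precision=4,suppress=True)
A=load("wA");B=load("wB")
ra,rb=ray(A,(526.8,179.3)),ray(B,(423.9,178.8));e=tri([ra,rb]);print(e,[np.linalg.norm(np.cross(e-o,d)) for o,d in(ra,rb)],plane(A,(526.8,179.3),.158),plane(B,(423.9,178.8),.158))
FL,FR,R=[plane(B,u,.131)[:2] for u in((314,160),(491,213),(607,0))];L2=plane(B,(360,2),.131)[:2]
for p,q in((FL,FR),(FR,R),(FL,L2)):
  d=q-p;print(p,q,np.linalg.norm(d),np.degrees(np.arctan2(d[1],d[0])))
# where strip lines detected
g=cv2.cvtColor(B["pixels"],cv2.COLOR_BGR2GRAY)
for l in cv2.createLineSegmentDetector().detect(g)[0][:,0]:
  p,q=plane(B,l[:2],.131)[:2],plane(B,l[2:],.131)[:2];d=q-p
  if np.linalg.norm(d)>.06 and l[0]>300 and l[1]<220: print(l.round(),np.linalg.norm(d),np.degrees(np.arctan(d[1]/d[0])))
E
```

```text
[ 0.4251 -0.0985  0.1576] [np.float64(4.8261715708155716e-05), np.float64(4.8261715708059716e-05)] [ 0.4251 -0.0982  0.158 ] [ 0.4252 -0.0983  0.158 ]
[ 0.4344 -0.013 ] [ 0.386  -0.1725] 0.16676421521949097 -106.86909913724993
[ 0.386  -0.1725] [ 0.5507 -0.2241] 0.17252308663899824 -17.39935556313702
[ 0.4344 -0.013 ] [ 0.5496 -0.0468] 0.12001321921447475 -16.385599948035537
[468.  -0. 399. 171.] 0.13114313633612465 -16.91866914655871
[303. 177. 304. 256.] 0.07740316640601425 -0.6052175002891417
[363.  -0. 316. 157.] 0.1192357844781955 -16.864973568273406
[491. 212. 567.  71.] 0.12258282563626698 -17.184532511316675
[333.  78. 310. 157.] 0.06487904686521885 -16.92444861841891
[423. 192. 490. 212.] 0.06478358758901376 73.08016583864341
[341. 211. 459. 210.] 0.10687049018537478 -89.6462586091458
[433. 163. 504.   0.] 0.12353940961277562 -16.942391924145742
[323.   9. 219.  13.] 0.07565393994780768 -88.18869362054814
[302.  85. 197.  79.] 0.08176440979420883 87.15559265691628
```

```bash
python3 - <<'E'
from h import *
from rig import robot
print(shift(robot.observe(),[.4705,.0508,.24],1.2753))
E
```

```text
(array([ 0.07068565, -0.07013504,  0.01015484]), np.float64(-1.2737877716969983))
```

Request:
shift_gripper:
  plan: "0.003,-0.003,0,-0.12,0\n0.012,-0.012,0.002,-0.24,0\n0.025,-0.025,0.004,-0.36,0\n0.038,-0.038,0.006,-0.48,0\n0.05,-0.05,0.008,-0.6,0\n0.062,-0.06,0.01,-0.72,0\n0.0685,-0.068,0.01,-0.84,0\n0.0707,-0.07,0.01,-0.96,0"

```text
time_s: 8.15
ee_pos: [0.4711, 0.0522, 0.2397]
tool_rot: [-3.141, -0.0, 0.969]
wrist_force: [0.3, -0.0, -0.9]
gripper_width: 0.191
grip_force: 58.8
```

Request:
shift_gripper:
  plan: "0,0,0,-0.12,0\n0,0,0,-0.24,0\n0,0,0,-0.313,0\n0,0,0.01,-0.313,0\n0,0,0.03,-0.313,0\n0,0,0.055,-0.313,0\n0,0,0.07,-0.313,0\n0,0,0.073,-0.313,0"

```text
time_s: 8.82
ee_pos: [0.468, 0.0507, 0.1629]
tool_rot: [-3.136, 0.002, 1.272]
wrist_force: [0.3, 0.5, -0.4]
gripper_width: 0.19
grip_force: 58.8
```

Request:
shift_gripper:
  plan: "0,0,0,0,0\n0,0,0,0,0\n0,0,0,0,0"

```text
time_s: 9.07
ee_pos: [0.4714, 0.0502, 0.1685]
tool_rot: [3.14, -0.001, 1.273]
wrist_force: [-0.1, -0.7, -0.1]
gripper_width: 0.191
grip_force: 58.8
```

```bash
python3 - <<'E'
from h import *
from rig import robot
np.set_printoptions(precision=4,suppress=True)
s=robot.observe();print(s["ee_pos"],s["tool_rot"],shift(s,[.4705,.0508,.167],1.2753))
im=robot.get_image("side");np.savez("pics/side5.npz",**{k:np.array(v) for k,v in im.items()})
p,R=tool(s);b=load("side5")
for n,X in(("tip",p+R@[-.1318,0,.009]),("fer",p+R@[-.0358,0,.009]),("eye",[.4251,-.0984,.158])):print(n,proj(b,X))
i=b["pixels"][165:240,255:355];cv2.imwrite("pics/c5.png",cv2.resize(i,None,fx=8,fy=8,interpolation=cv2.INTER_CUBIC))
E
```

```text
[0.4714 0.0502 0.1685] [ 3.1395 -0.0007  1.2733] (array([ 0.0003, -0.0011,  0.0015]), np.float64(-0.00200629282126652))
tip [[302.1069 203.0594]]
fer [[274.183  189.1123]]
eye [[309.3961 207.4787]]
```

View pics/c5.png

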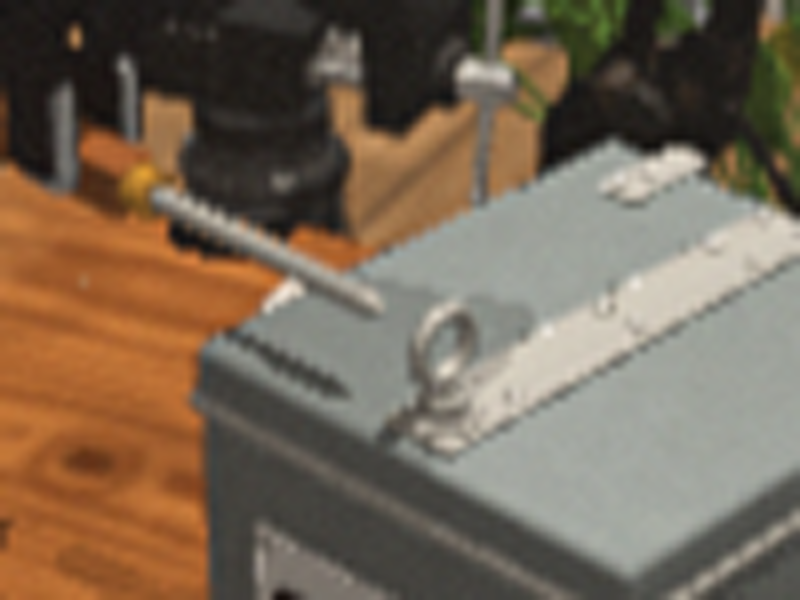

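The predicted tip (302.1,203.1) matches the observed (302.1,202.8), and the rod line runs through the eye at (310,207.5) to within 1–2 mm. Inserting now.

Request:
shift_gripper:
  plan: "0,-0.0005,0.0007,0,0\n-0.005,-0.0005,0.0007,0,0\n-0.011,-0.0005,0.0007,0,0\n-0.017,-0.0005,0.0007,0,0\n-0.023,-0.0005,0.0007,0,0\n-0.029,-0.0005,0.0007,0,0\n-0.036,-0.0005,0.0007,0,0\n-0.043,-0.0005,0.0007,0,0"

```text
time_s: 9.78
ee_pos: [0.4572, 0.0083, 0.1664]
tool_rot: [-3.142, 0.0, 1.274]
wrist_force: [-0.2, 0.3, -0.5]
gripper_width: 0.194
grip_force: 58.8
```

Request:
shift_gripper:
  plan: "0,0,0,0,0\n0,0,0,0,0\n0,0,0,0,0\n0,0,0,0,0"

```text
time_s: 10.12
ee_pos: [0.4576, 0.0093, 0.1665]
tool_rot: [-3.142, -0.0, 1.274]
wrist_force: [-0.1, 0.0, -0.5]
gripper_width: 0.193
grip_force: 58.8
```

```bash
python3 - <<'E'
from h import *
from rig import robot
np.set_printoptions(precision=4,suppress=True)
s=robot.observe();print(s["ee_pos"],s["tool_rot"],s["wrist_force"],s["moment"])
im=robot.get_image("side");np.savez("pics/side6.npz",**{k:np.array(v) for k,v in im.items()})
i=im["pixels"][165:240,255:355];cv2.imwrite("pics/c6.png",cv2.resize(i,None,fx=8,fy=8,interpolation=cv2.INTER_CUBIC))
E
```

```text
[0.4576 0.0093 0.1665] [-3.1416 -0.0001  1.2739] [-0.0814  0.0005 -0.4728] [0.0207 0.0263 0.0256]
```

View pics/c6.png

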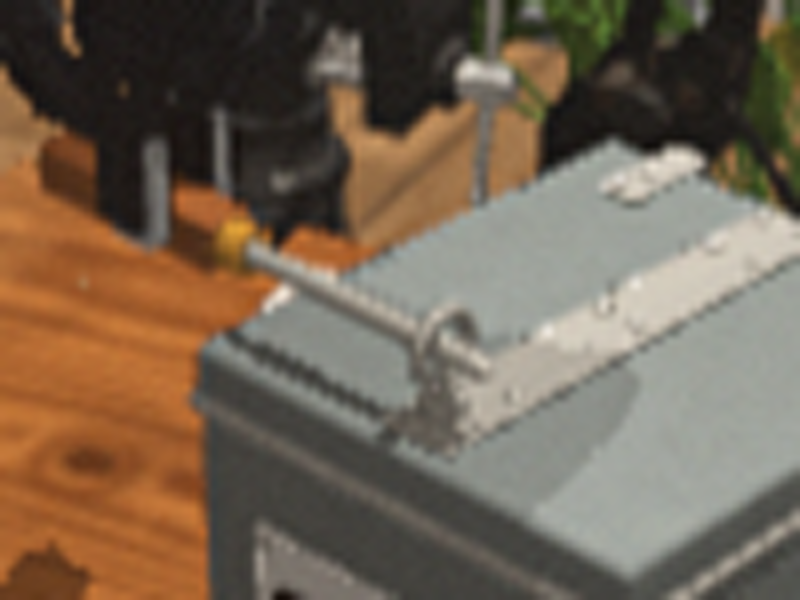

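The rod is through the eye, with its tip about 18 mm out at crop (487,370), and no contact force. Working out the lifting arc.

```bash
python3 - <<'E'
import numpy as np
r=np.hypot(.178,.05);a0=np.arctan2(.05,.178)
n=40;t=np.arange(1,n+1)/n;th=np.radians(44)*(t-np.sin(2*np.pi*t)/(2*np.pi))
x=.178-r*np.cos(a0+th);z=r*np.sin(a0+th)-.05+.0045*np.minimum(1,np.arange(1,n+1)/6)
X=np.r_[0,x];Z=np.r_[0,z]
for c in range(5):
  print(';'.join(f"0 {X[8*c+k]-X[8*c]:.4f} {-(Z[8*c+k]-Z[8*c]):.4f} 0 0" for k in range(1,9)))
E
```

```text
0 0.0000 -0.0008 0 0;0 0.0000 -0.0016 0 0;0 0.0001 -0.0026 0 0;0 0.0002 -0.0039 0 0;0 0.0005 -0.0055 0 0;0 0.0008 -0.0074 0 0;0 0.0013 -0.0090 0 0;0 0.0020 -0.0111 0 0
0 0.0009 -0.0026 0 0;0 0.0019 -0.0057 0 0;0 0.0033 -0.0093 0 0;0 0.0049 -0.0133 0 0;0 0.0068 -0.0179 0 0;0 0.0090 -0.0228 0 0;0 0.0116 -0.0280 0 0;0 0.0146 -0.0335 0 0
0 0.0033 -0.0057 0 0;0 0.0069 -0.0115 0 0;0 0.0109 -0.0172 0 0;0 0.0151 -0.0229 0 0;0 0.0196 -0.0284 0 0;0 0.0242 -0.0337 0 0;0 0.0288 -0.0387 0 0;0 0.0335 -0.0433 0 0
0 0.0046 -0.0042 0 0;0 0.0090 -0.0081 0 0;0 0.0132 -0.0115 0 0;0 0.0171 -0.0145 0 0;0 0.0206 -0.0171 0 0;0 0.0237 -0.0193 0 0;0 0.0265 -0.0211 0 0;0 0.0288 -0.0226 0 0
0 0.0019 -0.0012 0 0;0 0.0033 -0.0021 0 0;0 0.0044 -0.0027 0 0;0 0.0051 -0.0031 0 0;0 0.0056 -0.0034 0 0;0 0.0058 -0.0035 0 0;0 0.0059 -0.0036 0 0;0 0.0059 -0.0036 0 0
```

Request:
shift_gripper:
  plan: "0,0,-0.0008,0,0\n0,0,-0.0016,0,0\n0,0,-0.0026,0,0\n0,0,-0.004,0,0\n0,0.0005,-0.0055,0,0\n0,0.001,-0.0074,0,0\n0,0.0013,-0.009,0,0\n0,0.002,-0.011,0,0"

```text
time_s: 10.83
ee_pos: [0.4594, 0.0086, 0.1775]
tool_rot: [-3.141, -0.0, 1.274]
wrist_force: [0.5, 0.8, -4.3]
gripper_width: 0.192
grip_force: 58.6
```

Request:
shift_gripper:
  plan: "0,0.001,-0.0026,0,0\n0,0.002,-0.0057,0,0\n0,0.0033,-0.0093,0,0\n0,0.005,-0.0133,0,0\n0,0.007,-0.018,0,0\n0,0.009,-0.0228,0,0\n0,0.0116,-0.028,0,0\n0,0.0146,-0.0335,0,0"

```text
time_s: 11.5
ee_pos: [0.4737, 0.0042, 0.2115]
tool_rot: [3.141, -0.0, 1.274]
wrist_force: [2.1, -0.6, -4.1]
gripper_width: 0.191
grip_force: 58.6
```

```bash
python3 - <<'E'
from h import *
from rig import robot
s=robot.observe();print(s["wrist_force"],s["moment"])
im=robot.get_image("side");np.savez("pics/side7.npz",**{k:np.array(v) for k,v in im.items()})
i=im["pixels"][140:240,250:350];cv2.imwrite("pics/c7.png",cv2.resize(i,None,fx=6,fy=6,interpolation=cv2.INTER_CUBIC))
E
```

```text
[ 2.09688977 -0.57679414 -4.13074794] [ 0.37739834 -0.34570567  0.17682161]
```

View pics/c7.png

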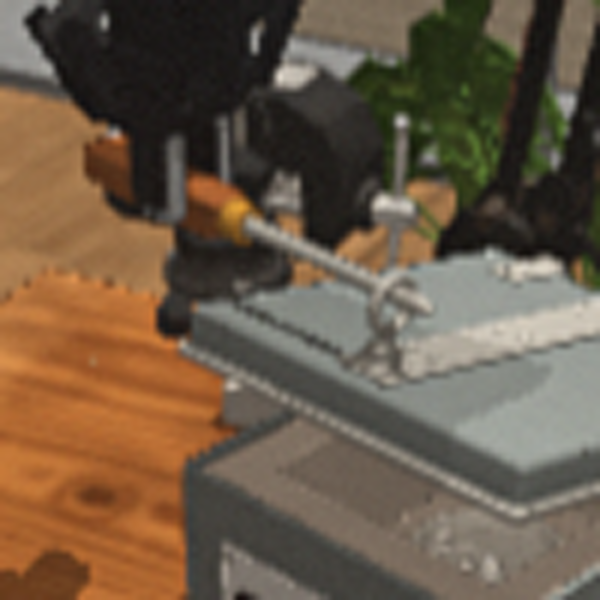

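The lid is rising on the rod. Eye at crop (392,303), ferrule (238,222), tip (432,305). Checking numerically for rod slip in the grip.

```bash
python3 - <<'E'
from h import *
from rig import robot
s=robot.observe();p,R=tool(s);b=load("side7")
for n,X in(("tip",p+R@[-.1318,0,.009]),("fer",p+R@[-.0308-.0,0,.009]),("tip -5deg",p+R@[-.1313,0,.0205])):print(n,(proj(b,X)-[250,140])*6+2.5)
E
```

```text
tip [[431.26249331 301.59610842]]
fer [[240.60586963 215.63240842]]
tip -5deg [[429.58456732 328.57586456]]
```

No slip to speak of (under 1°). Continuing the arc.

Request:
shift_gripper:
  plan: "0,0.0033,-0.0057,0,0\n0,0.007,-0.0115,0,0\n0,0.011,-0.0172,0,0\n0,0.015,-0.023,0,0\n0,0.0196,-0.0284,0,0\n0,0.0242,-0.0337,0,0\n0,0.0288,-0.0387,0,0\n0,0.0335,-0.0433,0,0"

```text
time_s: 12.22
ee_pos: [0.5059, -0.0057, 0.2547]
tool_rot: [-3.142, -0.0, 1.274]
wrist_force: [1.2, 0.3, -3.5]
gripper_width: 0.194
grip_force: 58.6
```

Request:
shift_gripper:
  plan: "0,0.0046,-0.0042,0,0\n0,0.009,-0.008,0,0\n0,0.0132,-0.0115,0,0\n0,0.017,-0.0145,0,0\n0,0.0206,-0.017,0,0\n0,0.0237,-0.0193,0,0\n0,0.0265,-0.021,0,0\n0,0.0288,-0.0226,0,0"

```text
time_s: 12.88
ee_pos: [0.5331, -0.0141, 0.2769]
tool_rot: [-3.141, 0.0, 1.274]
wrist_force: [0.5, 0.7, -3.7]
gripper_width: 0.193
grip_force: 58.6
```

Request:
shift_gripper:
  plan: "0,0.002,-0.0012,0,0\n0,0.0033,-0.002,0,0\n0,0.0044,-0.0027,0,0\n0,0.005,-0.003,0,0\n0,0.0056,-0.0034,0,0\n0,0.0058,-0.0035,0,0\n0,0.006,-0.0036,0,0\n0,0.006,-0.0036,0,0"

```text
time_s: 13.55
ee_pos: [0.5386, -0.0158, 0.2804]
tool_rot: [-3.142, 0.0, 1.274]
wrist_force: [0.3, -0.2, -3.0]
gripper_width: 0.192
grip_force: 58.6
```

Request:
shift_gripper:
  plan: "0,0,0,0,0\n0,0,0,0,0\n0,0,0,0,0\n0,0,0,0,0"

```text
time_s: 13.88
ee_pos: [0.5386, -0.0157, 0.2804]
tool_rot: [-3.141, 0.0, 1.274]
wrist_force: [1.0, -1.2, -3.5]
gripper_width: 0.192
grip_force: 58.6
```

```bash
python3 - <<'E'
from h import *
from rig import robot
np.set_printoptions(precision=4,suppress=True)
s=robot.observe();print(s["ee_pos"],s["tool_rot"],s["wrist_force"],s["moment"])
im=robot.get_image("side");np.savez("pics/side8.npz",**{k:np.array(v) for k,v in im.items()})
p,R=tool(s);b=load("side8");k=np.array([np.cos(-.2955),np.sin(-.2955)])
eye0=np.array([.4251,-.0984]);H=eye0+.178*k
rod=p+R@[-.1135,0,.009];dx=(H-rod[:2])@k;dz=rod[2]-.004-.108
print("radius",np.hypot(dx,dz),"deg",np.degrees(np.arctan2(dz,dx))-15.69)
# ferrule by colour
f,t=proj(b,np.array([p+R@[-.0308,0,.009],p+R@[-.1318,0,.009]]));print("pred fer,tip",f,t)
h=cv2.cvtColor(b["pixels"],cv2.COLOR_BGR2HSV);m=cv2.inRange(h,(18,120,120),(32,255,255));ys,xs=np.nonzero(m);q=(abs(xs-f[0])<20)&(abs(ys-f[1])<20);print("fer",xs[q].mean(),ys[q].mean(),q.sum())
# lid segments
g=cv2.cvtColor(b["pixels"],cv2.COLOR_BGR2GRAY)
for l in cv2.createLineSegmentDetector().detect(g)[0][:,0]:
  L=np.hypot(l[0]-l[2],l[1]-l[3])
  if 260<l[0]<420 and 100<l[1]<280 and L>18:print(l.round(1),round(L))
# predicted lid front-edge corners at 45 deg and side edge
for deg in(0,42,45):
  th=np.radians(deg);y=np.array([-k[1],k[0]])
  def pt(f,u,w): 
    a=f*np.cos(th)-u*np.sin(th);z=f*np.sin(th)+u*np.cos(th);return[*(H-a*k+w*y),.108+z]
  print(deg,proj(b,np.array([pt(.1905,.023,.088),pt(.1905,.023,-.088),pt(0,.023,-.088),pt(.178,.05,0),pt(.178,.063,0)])).round(1).tolist())
E
```

```text
[ 0.5386 -0.0157  0.2804] [-3.1415  0.      1.2739] [ 1.0343 -1.224  -3.526 ] [ 0.3022 -0.1789  0.1378]
radius 0.18487816716525954 deg 43.88357687492243
pred fer,tip [309.5885 141.2091] [342.3858 152.9435]
fer 309.25 139.625 8
[282.  217.9 332.7 245.4] 58
[343.7 164.2 357.7 107.4] 59
[301.9 208.1 284.  217.3] 20
[352.6 102.1 341.2 149.2] 49
[414.1 179.8 390.4 164.7] 28
[294.9 158.1 354.4 181.8] 64
[333.1 244.4 378.1 215.6] 53
[332.  147.7 314.3 140.7] 19
[368.3 218.4 335.1 234.6] 37
[327.2 237.4 292.2 21
[... 892 characters left out ...]
84.4 259.2] 27
[370.1 202.5 347.5 182.4] 30
[273.3 104.5 248.  100.3] 26
[384.6 259.6 366.9 255.5] 18
[417.1 261.3 389.1 252.6] 29
[381.8 233.5 401.8 240.9] 21
[378.4 201.5 355.2 179.8] 32
[283.1 207.1 264.2 202.4] 19
[404.4 228.2 383.  225.4] 22
[263.2 201.6 244.7 195.7] 19
[413.2 275.4 379.2 263.5] 36
[383.1 262.  413.2 272.9] 32
[263.  216.3 240.5 211.1] 23
[298.  216.6 329.4 199.4] 36
[332.1 248.1 331.4 270.6] 23
[330.9 198.7 364.6 214. ] 37
0 [[279.3, 205.8], [335.1, 235.3], [385.1, 203.1], [309.4, 207.5], [309.4, 202.5]]
42 [[297.9, 151.6], [357.4, 174.7], [388.3, 202.9], [334.0, 154.1], [336.7, 149.1]]
45 [[300.2, 148.1], [359.9, 170.7], [388.5, 203.1], [336.5, 151.1], [339.3, 146.2]]
```

```bash
python3 - <<'E'
from h import *
y=-.2955;k=np.array([np.cos(y),np.sin(y),0]);z=np.array([0,0,1.]);yk=np.array([-np.sin(y),np.cos(y),0])
H=np.array([.4251,-.0984,.108])+.178*k
for n in("side0","side8"):
  b=load(n);g=cv2.cvtColor(b["pixels"],cv2.COLOR_BGR2GRAY);print(n)
  for l in cv2.createLineSegmentDetector().detect(g)[0][:,0]:
    L=np.hypot(l[0]-l[2],l[1]-l[3])
    if not(275<l[0]<395 and 100<l[1]<250 and L>15):continue
    o,d1=ray(b,l[:2]);_,d2=ray(b,l[2:]);N=np.cross(d1,d2);N/=np.linalg.norm(N)
    if abs(N@yk)<.04:  # parallel to hinge: line at lid front (distance .193): height of it
      A=np.array([N@-k,N@z]);c=N@(o-H)
      # points a*(-k)+u*z on plane: radius .1935..: solve angle on circle r for top edge (.193,.023) and under edge (.193,.0)
      out=[]
      for u in(.023,.0):
        r=np.hypot(.193,u);ph=np.arctan2(A[1],A[0]);q=c/np.hypot(*A)/r
        if abs(q)<1: out+= [round(np.degrees(ph+s*np.arccos(q)-np.arctan2(u,.193)),1) for s in(1,-1)]
      print("front",l.round(),round(L),out)
    else:
      th=np.degrees(np.arctan2(N@k,N@z)); th=(th+90)%180-90
      if abs(th)<70: print("side",l.round(),round(L),round(th,1))
E
```

```text
side0
side [325. 185. 305. 195.] 23 0.8
front [280. 209. 334. 237.] 60 [np.float64(-1.1), np.float64(-107.7), np.float64(5.4), np.float64(-100.6)]
side [377. 167. 367. 182.] 18 -37.5
side [333. 245. 380. 214.] 57 -0.0
front [282. 217. 332. 245.] 58 [np.float64(-7.6), np.float64(-98.9), np.float64(-1.2), np.float64(-91.8)]
side [381. 210. 331. 243.] 60 0.1
side [334. 236. 381. 206.] 56 -0.1
side [335. 130. 330. 145.] 15 -59.2
side [315. 218. 355. 195.] 46 0.0
side [308. 148. 244. 135.] 65 23.4
front [365. 153. 388. 161.] 24 [np.float64(58.8), np.float64(-197.6), np.float64(65.9), np.float64(-191.2)]
front [323. 250. 288. 230.] 40 [np.float64(273.0), np.float64(-16.4), np.float64(280.3), np.float64(-10.2)]
front [286. 247. 303. 258.] 21 []
side [385. 201. 403. 205.] 18 28.5
side [372. 250. 356. 262.] 21 0.4
side [388. 229. 412. 232.] 24 29.1
side [338. 115. 248. 100.] 91 17.5
front [330. 240. 280. 214.] 56 [np.float64(257.8), np.float64(-5.0), np.float64(265.0), np.float64(1.4)]
side [382. 233. 402. 241.] 21 35.7
side [279. 206. 257. 200.] 23 34.6
side [312. 183. 300. 193.] 15 -14.0
si
[... 1636 characters left out ...]
nt [286. 247. 304. 259.] 21 []
side [311. 200. 327. 192.] 18 -0.6
side [388. 202. 403. 205.] 15 28.3
side [372. 250. 356. 262.] 21 -0.0
side [389. 229. 407. 231.] 18 28.3
front [352. 178. 331. 169.] 23 [np.float64(190.8), np.float64(38.8), np.float64(197.5), np.float64(45.7)]
side [354. 183. 381. 208.] 37 43.0
side [338. 115. 319. 112.] 19 17.8
side [316. 201. 303. 208.] 15 -0.5
side [370. 202. 348. 182.] 30 43.2
side [382. 233. 402. 241.] 21 35.9
side [378. 202. 355. 180.] 32 43.0
side [283. 207. 264. 202.] 19 33.0
side [312. 184. 300. 193.] 15 -13.3
side [298. 217. 329. 199.] 36 -0.3
front [331. 199. 365. 214.] 37 [np.float64(21.5), np.float64(-142.5), np.float64(28.3), np.float64(-135.7)]
```

At closed the edges read 0.0°; now they read 43.1° and the front edge about 43.5°. Another 1.8° to go.

Request:
shift_gripper:
  plan: "0,0.0005,-0.0003,0,0\n0,0.0015,-0.0008,0,0\n0,0.0025,-0.0014,0,0\n0,0.0035,-0.002,0,0\n0,0.0043,-0.0025,0,0\n0,0.005,-0.0029,0,0\n0,0.005,-0.0029,0,0\n0,0.005,-0.0029,0,0"

```text
time_s: 14.6
ee_pos: [0.5435, -0.0172, 0.2834]
tool_rot: [-3.142, -0.0, 1.274]
wrist_force: [-0.3, 0.9, -4.2]
gripper_width: 0.199
grip_force: 58.7
```

Request:
shift_gripper:
  plan: "0,0,0,0,0\n0,0,0,0,0\n0,0,0,0,0\n0,0,0,0,0"

```text
time_s: 14.93
ee_pos: [0.5434, -0.0172, 0.2834]
tool_rot: [3.142, -0.0, 1.274]
wrist_force: [0.9, 0.1, -3.8]
gripper_width: 0.191
grip_force: 58.7
```

```bash
python3 - <<'E'
from h import *
from rig import robot
im=robot.get_image("side");np.savez("pics/side9.npz",**{k:np.array(v) for k,v in im.items()})
y=-.2955;k=np.array([np.cos(y),np.sin(y),0]);z=np.array([0,0,1.])
b=load("side9");g=cv2.cvtColor(b["pixels"],cv2.COLOR_BGR2GRAY)
for l in cv2.createLineSegmentDetector().detect(g)[0][:,0]:
    L=np.hypot(l[0]-l[2],l[1]-l[3])
    if not(325<l[0]<395 and 150<l[1]<250 and L>15):continue
    o,d1=ray(b,l[:2]);_,d2=ray(b,l[2:]);N=np.cross(d1,d2)
    th=np.degrees(np.arctan2(N@k,N@z));th=(th+90)%180-90
    if 35<th<55:print(l.round(),round(L),round(th,1))
E
```

```text
[328. 237. 289. 217.] 44 42.5
[354. 204. 323. 188.] 35 37.1
[369. 201. 349. 180.] 29 44.6
[355. 180. 381. 207.] 37 45.1
[378. 214. 354. 203.] 27 35.8
[344. 181. 360. 196.] 22 45.2
[382. 233. 404. 242.] 24 35.7
[375. 197. 358. 179.] 25 44.9
[331. 199. 365. 214.] 37 36.4
```

The lid reads 45°. Checking that it holds for a second before handing in.

Request:
shift_gripper:
  plan: "0,0,0,0,0\n0,0,0,0,0\n0,0,0,0,0\n0,0,0,0,0\n0,0,0,0,0\n0,0,0,0,0\n0,0,0,0,0\n0,0,0,0,0"

```text
time_s: 15.65
ee_pos: [0.5435, -0.0172, 0.2834]
tool_rot: [3.142, -0.0, 1.274]
wrist_force: [-0.5, -0.8, -3.0]
gripper_width: 0.19
grip_force: 58.7
```

```bash
python3 - <<'E'
from h import *
from rig import robot
im=robot.get_image("side");y=-.2955;k=np.array([np.cos(y),np.sin(y),0]);z=np.array([0,0,1.])
b={q:np.array(v) for q,v in im.items()};t=[]
for l in cv2.createLineSegmentDetector().detect(cv2.cvtColor(b["pixels"],cv2.COLOR_BGR2GRAY))[0][:,0]:
    o,d1=ray(b,l[:2]);_,d2=ray(b,l[2:]);N=np.cross(d1,d2);th=(np.degrees(np.arctan2(N@k,N@z))+90)%180-90
    if 340<l[0]<385 and 175<l[1]<210 and np.hypot(*(l[:2]-l[2:]))>18 and 40<th<50:t.append(round(th,1))
print(t)
if t and abs(np.median(t)-45)<.8: print(robot.hand_in())
E
```

```text
[np.float64(44.5), np.float64(45.1), np.float64(44.9), np.float64(43.7)]
the job is handed in; nothing more can be done
None
```

I handed the job in with the lid at about 45° (last image readings 43.7–45.1°) and the rod through the eye and still gripped, at about 16 s; the other things on the bench were not touched.

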